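# Feed a wet test panel through the dryer flap and start the dryer

### The arm

A 6-joint arm with a two-finger parallel gripper is mounted at the origin on the work surface. World frame = base frame: x ahead of the robot, y to its left, z up, the work surface at z = 0. Lengths are in m, angles in rad, forces in N, time in s.
With the tool pointing down it reaches from about 0.325 to 0.775 m from the base axis. Payload 5.5 kg.
Tool frame: the origin (TCP) lies at the very end of the fingers, on their centre line; the grasp point (between the pads) lies arm.grip_point_offset behind it (arm.grip_point_offset is the distance from the TCP to the grasp point, in m); z points along the fingers, y is the line along which they close (so a half turn about z gives the same grasp; the last joint's range is limited). The gripper opens to 88 mm and grips with 3 to 60 N. Pads are 20 mm wide; open, the fingers measure 115 mm over their backs; the gripper's body (75 mm by 178 mm) begins 61 mm behind the grasp point.
Start: joints at [-1.338, 0.091, 1.231, -0, 1.82, -0.057], TCP at [0.171, -0.575, 0.223] pointing down, gripper open.
Joint ranges: [-2.87, 2.87], [-0.86, 2.18], [0.17, 2.46], [-1.51, 4.65], [0.06, 2.69], [-2.65, 2.65]. Speed limits (rad/s): [2.57, 2.57, 3.01, 3.14, 3.14, 3.14].

### API

Orientations are given as a unit quaternion [w, x, y, z].
In Python, from station import get_obs, vision, arm gives the robot as it stands. The module is installed in compiled form; this text tells all that it offers.
- The arm moves only by the tool apply_moves, never from a script. Its argument "motion" is a list that holds one entry, the list of rows, each a list of 7 numbers: the shift along the tool's x, y, z normalised to -1 to 1, where 1 is 100 mm, then the turn, a rotation vector about the tool's x, y, z normalised to -1 to 1, where 1 is 60 degrees, then the opening, from 0 (shut) to 1 (fully open). In form: [[[dx, dy, dz, ax, ay, az, jaw], ...]]. A call has exactly 10 rows; each row is the pose to reach, as a shift and turn from the pose commanded when the call began, along the tool's axes at that moment; what a row does not reach only later rows make up. A row lasts 1/8 s, in which the tool goes at most 62.5 mm and 10.7 degrees, less where a joint would pass 70% of its speed; a pose out of reach is approached as far as the arm can. A call with a number of a shift or a turn outside -1 to 1 is refused whole. A call with a gripper value outside its range is refused whole. The fingers move at their own pace and stop on an object; "grip_force" is the grip in N (left out, the last holds). Time passes only in rows, so rows that repeat a pose let the fingers close, or fill a call up. It gives the time, the measured TCP pose, the force, the opening and the grip force at its end, in the units of the state.
- get_obs(): the state, without advancing time (a new reading comes with each control period).
- vision.camera(name): name is "scene" or "side" or "wrist"; returns a dict with "img" (420x560x3 uint8, red, green, blue), "intrinsics" (3x3 intrinsics, pixels), "T" (4x4, takes a point from camera to world coordinates); the wrist camera has in their place "tool_from_camera" (4x4, takes a point from camera to tool coordinates, whose origin is the TCP and whose axes are the flange's). Camera axes: x right, y down, z forward; pixel columns grow to the right and rows downward; lengths in m; the calibration is good to about 2 mm. A picture is of the moment at which its call begins: read the wrist's pose just before it. There is no depth.
- arm.close_job(): hands the job in; it is judged then, once.
The state is a dict: "clock": time; "joints": joint angles; "qvel": joint speeds; "tau": joint torques, N m; "position": TCP position; "orientation": TCP orientation; "force": force on the tool from outside, world axes, zero at the start; "wrist_torque": the same for the moment, N m; "width": opening from 0.0 (shut) to 1.0 (fully open); "gripper_force": force on a finger pad.
Only numpy, scipy, OpenCV 4.12 (cv2) and the standard library are available. Lean on these libraries where they do the work, as an engineer would, in place of code of your own. Each camera call takes 0.05 s, during which the arm holds its last target. There are 200 camera calls.

### The job

Push the tray with the freshly sprayed blue panel along its guides and in through the dryer's hanging flap, until it is wholly clear of the flap's swing, then draw the fingers back out so that the flap drops fully shut behind it. Once the flap is shut, press the green start button right down and let go. Only push: the tray must stay flat on the deck and never be picked up, the wet paint must not be touched, and the red stop button and everything else on the bench are left alone.

Things in the scene. Friction and masses are not known exactly. Their poses are not given: they have to be found in the camera images.
- dryer: Bench-top infrared panel dryer, fixed, 280 mm wide. Origin: on the bench straight under the flap's hinge line, midway across the tunnel mouth. x is level and points into the tunnel (push direction), y left as seen facing the mouth, z up. An aluminium deck, 20 mm above the bench, runs from x = -200 mm to the back wall (inner face x = 250 mm).
- deck_front (a point): Middle of the front edge of the deck, on its top, 200 mm before the hinge line. Two straight guide strips, 10 mm tall and 136 mm apart, run along the deck from 10 mm behind this edge to the back wall and keep the tray in line.
- hinge (a point): Middle of the hinge rod (8 mm) along the top of the mouth, 160 mm above the bench. The mouth below it is 250 mm wide and 140 mm tall above the deck. A red header above it reaches 190 mm above the bench, from 8 mm before to 12 mm behind the hinge line; behind it a clear window roofs the tunnel at 195 mm for 125 mm, then a grey hood 240 mm tall.
- flap (a joint): Angle of the flap in the mouth, rad: 0 = hanging vertical, shut; grows as its lower edge swings into the tunnel, to 1.4. Hinged along its top, opens inwards only. Steel plate with yellow stripe, 236 mm wide, 128 mm from hinge to lower edge, 4 mm thick, 0.25 kg: under 2 N pushes it open, and it swings shut by its own weight in under a second once nothing holds it.
- flap_edge (a point): Middle of the flap's lower edge (moves with it); 12 mm above the deck when shut. The tray (24 mm tall) pushes the flap open with its front rim; the flap then rides on the rims, later on the fingers. It can hang shut only when the tray's near rim is 57 mm or more past the hinge line and the fingers are out.
- tray: Loose square aluminium drying tray, 120 x 120 mm, 24 mm tall, rims 5 mm thick, 0.25 to 0.55 kg with its panel. Stands on the in-feed deck between the guides, in front of the flap. Origin: centre of its underside (20 mm above the bench when on the deck); x axis points roughly into the tunnel, z up. Push it by the outside of its near rim.
- tray_tail (a point): Middle of the outer face of the tray's near rim (the one away from the dryer), 12 mm above the tray's underside: the place to push, towards +x of the tray.
- tray_nose (a point): Middle of the outer face of the tray's front rim (towards the flap), 12 mm above the tray's underside.
- panel: Freshly sprayed blue test panel, 100 x 100 x 2 mm, fixed in the tray, its wet face 18 mm below the tray's rim tops. Origin: centre of its underside.
- start (a joint): Travel of the green start button, m: 0 = up, 0.006 = fully down. Spring return, 5 N to press fully down.
- start_top (a point): Centre of the top of the green start button, 30 mm across, pressed straight down. It is on the white control box on the dryer's right flank (150 mm along x, 85 mm along y, top 135 mm above the bench), nearer to the robot than the red one.
- stop (a joint): Travel of the red stop button, m: 0 = up, 0.006 = fully down. Leave it alone.
- stop_top (a point): Centre of the top of the red stop button, 75 mm behind the green one (towards +x of the dryer).
- white_tub: Bystander: white plastic paint tub with lid, 76 mm across the lid, 70 mm tall. Origin: centre of its underside.
- black_tub: Bystander: black plastic paint tub with lid, 89 mm across the lid, 75 mm tall. Origin: centre of its underside.
- small_tub: Bystander: small cream tub with white lid, 59 mm across the lid, 55 mm tall. Origin: centre of its underside.
- green_tin: Bystander: bare steel paint tin with a green rim, 103 mm across, 115 mm tall. Origin: centre of its underside.
- mixing_cup: Bystander: empty translucent mixing cup, 76 mm across the rim, 85 mm tall. Origin: centre of its underside.
- panel_stack: Bystander: stack of blank white test panels, 100 x 100 x 10 mm, lying flat. Origin: centre of its underside.
- spray_gun: Bystander: spray gun with gravity cup on a bent steel stand, foot 130 x 110 mm, 300 mm tall, 1.6 kg. Origin: centre of its underside.
There are look-alikes about, which are no part of the job. Of the things like the tray, leave any that is yellow; of the rest the smaller one is meant.

How it is judged:
By the outcome, as a careful person would: the job done as asked, in the order asked, and still so for the second after the job is handed in, with the robot touching nothing.
It also fails if it takes over 48 s, if anything falls off the work surface, if the arm or the gripper's body presses on something with over 40 N, if the wrist force passes 120 N, or if a joint passes its speed limit or range.

## Working session

There is one attempt and no reset: what is moved stays moved. The work goes in short steps, Python scripts to look and compute and a tool call to move; the robot and the scene stay as the last step left them, time stands still between calls to the robot, and variables do not carry over. Pictures are saved under pics/ and viewed, at most 10 in all, crops included, and the job is handed in when it is done.

Besides the shell and the picture viewer there is one more tool, called after "Emit:" in YAML: its name, and indented under it one key for each argument. apply_moves: Moves the arm, as the interface text tells. Scaled input: -1 to 1 covers 100 mm each way for a shift and 60 degrees each way for a turn. Its arguments: {"type":"object","properties":{"motion":{"type":"array"},"grip_force":{"type":"number"}},"required":["motion"]}

```bash
mkdir -p pics; python3 - <<'E'
from station import get_obs, vision, arm
import cv2, numpy as np, pickle
o=get_obs(); print(o['clock'],o['position'],o['orientation'],o['force'],arm.grip_point_offset)
d={n:vision.camera(n) for n in('scene','side')}
pickle.dump(d,open('cams.pkl','wb'))
for n in d:
    cv2.imwrite(f'pics/{n}.png',d[n]['img'][...,::-1]); print(n,d[n]['intrinsics'].round(1).tolist(),d[n]['T'].round(3).tolist())
E
```

```text
0.0 [ 0.17137835 -0.57469742  0.2215086 ] [-9.66808894e-04  9.89520902e-01  1.44386426e-01 -9.57484694e-05] [ 0.59652374 -0.09657317 -0.14803037] 0.0187
scene [[442.1, 0.0, 274.8], [0.0, 442.1, 215.0], [0.0, 0.0, 1.0]] [[-0.568, 0.711, -0.415, 1.111], [0.823, 0.491, -0.286, 0.395], [0.0, -0.504, -0.864, 1.367], [0.0, 0.0, 0.0, 1.0]]
side [[412.5, 0.0, 276.6], [0.0, 412.5, 213.9], [0.0, 0.0, 1.0]] [[-0.926, -0.28, 0.256, 0.218], [-0.379, 0.698, -0.607, 0.674], [-0.009, -0.659, -0.752, 0.967], [0.0, 0.0, 0.0, 1.0]]
```

View pics/scene.png

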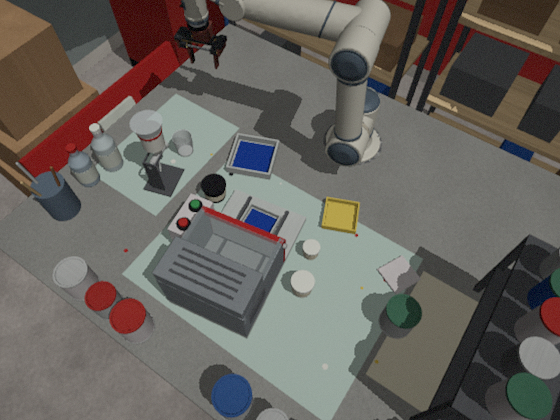

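View pics/side.png

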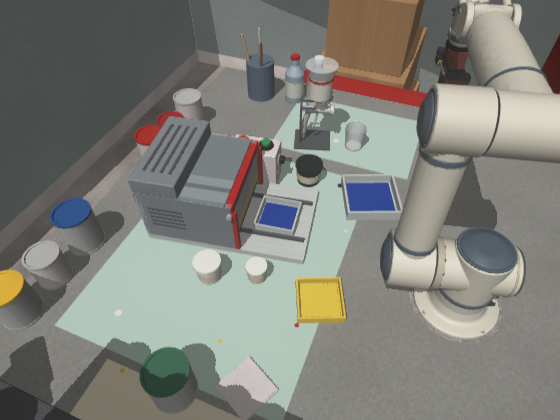

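Tray candidates are the yellow one at scene (340,215), the large blue one at (252,155), and the small blue one on the deck at (262,220). The yellow one is excluded and the small one on the deck between the guides fits. I'll confirm it with a crop and measure it.

```bash
cat > h.py <<'E'
import numpy as np,pickle,cv2
d=pickle.load(open('cams.pkl','rb'))
def ray(n,uv,c=None):
    c=c or d[n]; K,T=c['intrinsics'],c['T']
    return T[:3,3],T[:3,:3]@np.linalg.inv(K)@np.array([uv[0],uv[1],1.])
def onz(n,uv,z):
    o,r=ray(n,uv); return o+r*(z-o[2])/r[2]
def tri(a,b):
    A=[];B=[]
    for n,uv in(('scene',a),('side',b)):
        o,r=ray(n,uv); r/=np.linalg.norm(r); P=np.eye(3)-np.outer(r,r);A.append(P);B.append(P@o)
    return np.linalg.lstsq(np.vstack(A),np.hstack(B),rcond=None)[0]
E
python3 - <<'E'
from h import *
for n in d:
    hsv=cv2.cvtColor(d[n]['img'],cv2.COLOR_RGB2HSV)
    for nm,lo,hi in(('blue',(110,150,60),(125,255,255)),('green',(60,120,60),(90,255,255))):
        m=cv2.inRange(hsv,lo,hi); c,_=cv2.findContours(m,0,2)
        for k in c:
            if cv2.contourArea(k)>25:
                M=cv2.moments(k); print(n,nm,cv2.contourArea(k),M['m10']/M['m00'],M['m01']/M['m00'], cv2.approxPolyDP(k,4,True).reshape(-1,2).tolist())
a=cv2.resize(d['scene']['img'][180:280,165:315],(795,530),interpolation=cv2.INTER_CUBIC)[:, :]
b=cv2.resize(d['side']['img'][130:265,225:330],(420,540),interpolation=cv2.INTER_CUBIC)
cv2.imwrite('pics/c1.png',a[...,::-1]);cv2.imwrite('pics/c2.png',b[...,::-1])
E
```

```text
scene blue 351.0 260.3376068376068 220.10208926875592 [[252, 209], [245, 221], [269, 231], [276, 219]]
scene blue 843.0 253.44899169632265 156.27995255041517 [[241, 141], [233, 165], [266, 171], [274, 147]]
scene green 54.5 194.7492354740061 203.7920489296636 [[193, 200], [190, 204], [196, 208], [199, 202]]
side blue 624.0 278.16212606837604 215.35576923076923 [[267, 203], [260, 222], [290, 228], [296, 208]]
side blue 1045.5 369.766618842659 196.61374143153196 [[388, 185], [347, 184], [351, 209], [394, 209]]
side green 31.0 265.35483870967744 141.752688172043 [[269, 140], [262, 143]]
```

View pics/c1.png

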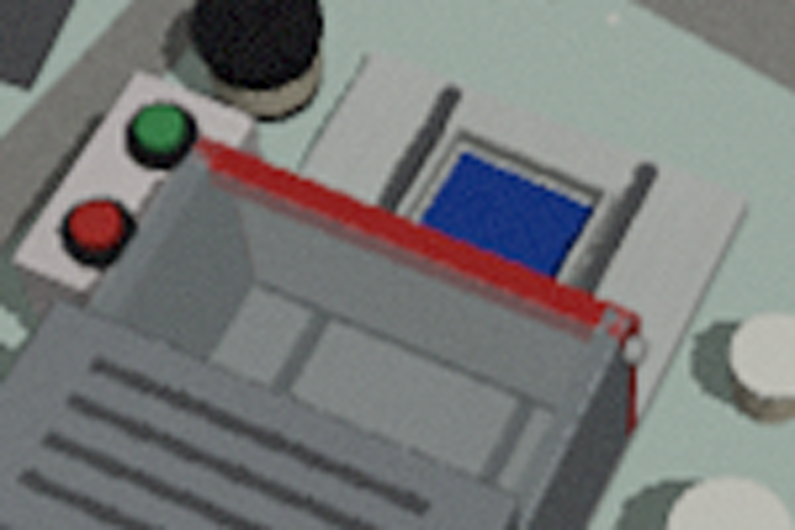

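View pics/c2.png

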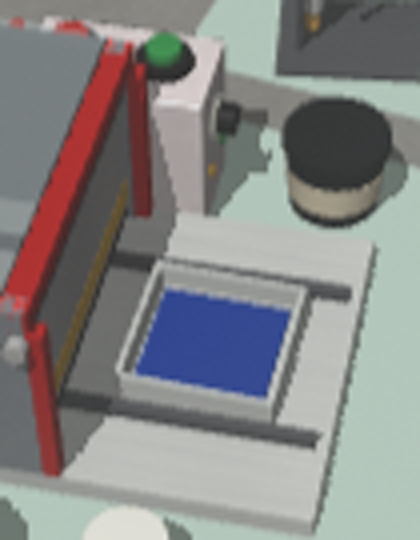

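The crops confirm it: the small tray with the blue panel sits between the dark guides, in front of the flap. In crop 1 its near rim runs from (465,133) to (603,190), and the deck's front edge from (370,55) to (745,205). The green button at crop (160,128) is nearer the robot than the red one at (97,225).

```bash
python3 - <<'E'
from h import *
np.set_printoptions(precision=4,suppress=True)
c1=lambda x,y:(165+(x+.5)/5.3-.5,180+(y+.5)/5.3-.5); c2=lambda x,y:(225+(x+.5)/4-.5,130+(y+.5)/4-.5)
A=[onz('scene',c1(370,55),.02),onz('scene',c1(745,205),.02)];B=[onz('side',c2(373,242),.02),onz('side',c2(313,526),.02)]
for P in(A,B):
    e=P[1]-P[0]; print('deckfront',P[0],P[1],(P[0]+P[1])/2,np.linalg.norm(e),'xdir deg',np.degrees(np.arctan2(e[0],-e[1]))  )
A=[onz('scene',c1(465,133),.044),onz('scene',c1(603,190),.044)];B=[onz('side',c2(308,286),.044),onz('side',c2(274,404),.044)]
for P in(A,B):
    e=P[1]-P[0]; print('rim',P[0],P[1],(P[0]+P[1])/2,np.linalg.norm(e))
print('side far rim',onz('side',c2(160,263),.044),onz('side',c2(122,380),.044))
P=[onz('scene',c1(205,140),.19),onz('scene',c1(638,318),.19)];print('header',P,(P[0]+P[1])/2)
P=[onz('scene',c1(457,90),.03),onz('scene',c1(650,168),.03)];print('guide',P)
print('start',tri(c1(162,126),c2(165,48)),onz('scene',c1(162,126),.15),onz('side',c2(165,46),.15)); print('stop',onz('scene',c1(97,222),.15))
print('panel',[onz(n,p,.026) for n,p in(('scene',(260.3,220.1)),('side',(278.16,215.36)))])
print('black',onz('scene',c1(258,30),.075),onz('side',c2(337,142),.075))
E
```

```text
deckfront [ 0.4602 -0.2321  0.02  ] [0.4139 0.0446 0.02  ] [ 0.437  -0.0937  0.02  ] 0.28057300216816006 xdir deg -170.49388939989035
deckfront [ 0.455  -0.2341  0.02  ] [0.4061 0.0433 0.02  ] [ 0.4305 -0.0954  0.02  ] 0.28165030612598946 xdir deg -169.99491222462254
rim [ 0.4854 -0.1316  0.044 ] [ 0.4695 -0.0316  0.044 ] [ 0.4774 -0.0816  0.044 ] 0.10123108669557725
rim [ 0.4802 -0.1479  0.044 ] [ 0.4633 -0.03    0.044 ] [ 0.4717 -0.089   0.044 ] 0.11919026011020657
side far rim [ 0.5949 -0.1283  0.044 ] [ 0.5739 -0.0098  0.044 ]
header [array([ 0.6452, -0.1965,  0.19  ]), array([0.5979, 0.0789, 0.19  ])] [ 0.6216 -0.0588  0.19  ]
guide [array([ 0.4542, -0.1617,  0.03  ]), array([ 0.431, -0.02 ,  0.03 ])]
start [ 0.6376 -0.2433  0.1548] [ 0.6366 -0.2446  0.15  ] [ 0.6408 -0.2526  0.15  ]
stop [ 0.7105 -0.2333  0.15  ]
panel [array([ 0.5121, -0.0787,  0.026 ]), array([ 0.531 , -0.0823,  0.026 ])]
black [ 0.5132 -0.2798  0.075 ] [ 0.5036 -0.2773  0.075 ]
```

```bash
cat >> h.py <<'E'
from scipy.spatial.transform import Rotation as R
YAW=np.radians(9.8); DX=np.array([np.cos(YAW),np.sin(YAW),0]); DY=np.array([-DX[1],DX[0],0]); O=np.array([.6305,-.0605,0])
def dry(p): p=np.asarray(p)-O; return np.array([p@DX,p@DY,p[2]])
def target(x,y,z,th,yaw=None):
    yaw=YAW if yaw is None else yaw
    t=np.radians(th); c,s=np.cos(yaw),np.sin(yaw); f=np.array([c,s,0]);u=np.array([0,0,1.])
    X=f*np.cos(t)+u*np.sin(t); Z=f*np.sin(t)-u*np.cos(t)
    return O+DX*x+DY*y+u*z, R.from_matrix(np.c_[X,np.cross(Z,X),Z])
def delta(p0,R0,p1,R1):
    return np.r_[R0.inv().apply(p1-p0)/.1, (R0.inv()*R1).as_rotvec()/np.radians(60)].round(3)
def cur():
    from station import get_obs
    o=get_obs(); q=o['orientation']; return o,np.array(o['position']),R.from_quat([*q[1:],q[0]])
E
python3 - <<'E'
from h import *
from station import vision
o,p,r=cur()
print(delta(p,r,*target(-.195,0,.2,30)))
print('gun',onz('scene',(165,182),0),onz('side',(311,140),0),'bigtray',onz('scene',(253,156),0.01))
print(vision.camera('wrist')['tool_from_camera'].round(3))
E
```

```text
[ 3.933 -3.847  0.223 -0.031  0.499  0.11 ]
gun [ 0.56966663 -0.47686909  0.        ] [ 0.56590548 -0.49022472  0.        ] bigtray [ 0.28966986 -0.27275248  0.01      ]
[[-0.001 -0.952 -0.306  0.084]
 [ 1.    -0.001 -0.     0.   ]
 [-0.    -0.306  0.952 -0.162]
 [ 0.     0.     0.     1.   ]]
```

Emit:
apply_moves:
  motion:
    - [[0.1, -0.1, 0, 0, 0, 0, 0.5], [0.2, -0.2, 0, 0, 0, 0, 0.5], [0.3, -0.3, 0, 0, 0, 0, 0.5], [0.4, -0.4, 0, 0, 0, 0, 0.5], [0.5, -0.5, 0, 0, 0, 0, 0.5], [0.6, -0.6, 0, 0, 0, 0, 0.5], [0.7, -0.7, 0, 0, 0, 0, 0.5], [0.8, -0.8, 0, 0, 0, 0, 0.5], [0.9, -0.9, 0, 0, 0, 0, 0.5], [1, -1, 0, 0, 0, 0, 0.5]]

```text
clock: 1.4
position: [0.2392, -0.4498, 0.2226]
orientation: [0.0, 0.99, 0.144, 0.0]
force: [-0.0, -0.9, -0.3]
width: 0.503
gripper_force: 0.0
```

Emit:
apply_moves:
  motion:
    - [[0.1, -0.1, 0, 0, 0, 0, 0.5], [0.2, -0.2, 0, 0, 0, 0, 0.5], [0.3, -0.3, 0, 0, 0, 0, 0.5], [0.4, -0.4, 0, 0, 0, 0, 0.5], [0.5, -0.5, 0, 0, 0, 0, 0.5], [0.6, -0.6, 0, 0, 0, 0, 0.5], [0.7, -0.7, 0, 0, 0, 0, 0.5], [0.8, -0.8, 0, 0, 0, 0, 0.5], [0.9, -0.9, 0, 0, 0, 0, 0.5], [1, -1, 0, 0, 0, 0, 0.5]]

```text
clock: 2.65
position: [0.3064, -0.3254, 0.2226]
orientation: [0.0, 0.99, 0.144, 0.0]
force: [0.4, -0.7, -0.1]
width: 0.497
gripper_force: 0.0
```

Emit:
apply_moves:
  motion:
    - [[0.1, -0.1, 0, 0, 0, 0, 0.5], [0.2, -0.2, 0, 0, 0, 0, 0.5], [0.3, -0.3, 0, 0, 0, 0, 0.5], [0.4, -0.4, 0, 0, 0, 0, 0.5], [0.5, -0.5, 0, 0, 0, 0, 0.5], [0.6, -0.6, 0, 0, 0, 0, 0.5], [0.7, -0.7, 0, 0, 0, 0, 0.5], [0.8, -0.8, 0, 0, 0, 0, 0.5], [0.9, -0.9, 0, 0, 0, 0, 0.5], [1, -1, 0, 0, 0, 0, 0.5]]

```text
clock: 3.9
position: [0.3736, -0.2009, 0.2226]
orientation: [0.0, 0.99, 0.144, -0.0]
force: [0.1, 0.1, 1.0]
width: 0.497
gripper_force: 0.0
```

```bash
python3 - <<'E'
from h import *
o,p,r=cur(); print(o['clock'],p,dry(p),o['width'],o['joints'])
print(delta(p,r,*target(-.195,0,.15,30)))
E
```

```text
3.9 [ 0.37364562 -0.20093923  0.22263117] [-0.27701042 -0.09467087  0.22263117] 0.4970044711375345 [-5.73631753e-01 -3.84326904e-01  1.66067093e+00 -1.12120932e-05
  1.86524492e+00  7.07374115e-01]
[ 0.926 -0.843  0.726 -0.03   0.499  0.111]
```

Emit:
apply_moves:
  motion:
    - [[0.11, -0.1, 0.09, 0, 0.06, 0.01, 0.5], [0.22, -0.2, 0.18, -0.01, 0.12, 0.03, 0.5], [0.33, -0.3, 0.26, -0.01, 0.18, 0.04, 0.5], [0.44, -0.4, 0.35, -0.01, 0.24, 0.05, 0.5], [0.55, -0.5, 0.44, -0.02, 0.3, 0.07, 0.5], [0.66, -0.6, 0.52, -0.02, 0.36, 0.08, 0.5], [0.77, -0.7, 0.6, -0.02, 0.42, 0.1, 0.5], [0.87, -0.8, 0.68, -0.03, 0.47, 0.11, 0.5], [0.926, -0.843, 0.726, -0.03, 0.499, 0.111, 0.5], [0.926, -0.843, 0.726, -0.03, 0.499, 0.111, 0.5]]

```text
clock: 5.15
position: [0.4376, -0.0942, 0.1496]
orientation: [-0.022, 0.963, 0.083, 0.257]
force: [0.1, -0.2, -0.6]
width: 0.497
gripper_force: 0.0
```

```bash
python3 - <<'E'
from h import *
from station import vision
o,p,r=cur(); print(o['clock'],p,dry(p),o['joints'],o['force'])
print(delta(p,r,*target(-.195,0,.15,30)))
print(delta(p,r,*target(-.195,0,.031,30)))
c=vision.camera('wrist'); cv2.imwrite('pics/w1.png',c['img'][...,::-1])
C=np.eye(4);C[:3,:3]=r.as_matrix();C[:3,3]=p
d['wrist']=dict(img=c['img'],intrinsics=c['intrinsics'],T=C@c['tool_from_camera']); pickle.dump(d,open('cams.pkl','wb'))
E
```

```text
5.15 [ 0.43763541 -0.0941516   0.14958785] [-0.19577811 -0.00033317  0.14958785] [-0.55239549 -0.8260048   2.14988849  0.34099158  1.41935533  0.86378187] [ 0.06962523 -0.16225912 -0.58514769]
[ 0.009 -0.003  0.    -0.     0.001  0.   ]
[-5.850e-01 -3.000e-03  1.031e+00 -0.000e+00  1.000e-03  0.000e+00]
```

View pics/w1.png

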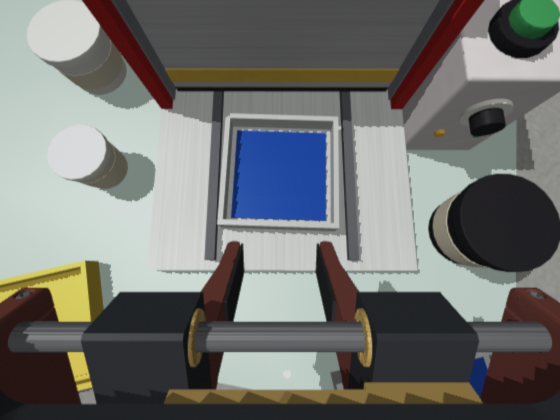

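The wrist view shows the tray square between the guides. Its near rim runs from (219,227) to (341,228), the deck front edge from (152,269) to (418,271), and the fingers are centred on it.

```bash
python3 - <<'E'
from h import *
np.set_printoptions(precision=4,suppress=True)
for n,uv,z in(('rimL',(219,227),.044),('rimR',(341,228),.044),('deckL',(151,269),.02),('deckR',(418,271),.02),('guideL',(210,258),.03),('guideR',(353,258),.03),('noseL',(229,116),.044),('noseR',(337,118),.044)): 
    q=onz('wrist',uv,z);print(n,q,dry(q))
o,p,r=cur()
for x,z,t in((-.195,.09,20),(-.195,.031,20),(-.195,.031,25)): print(x,z,t,delta(p,r,*target(x,-.001,z,t)))
E
```

```text
rimL [ 0.461 -0.03   0.044] [-0.1619  0.059   0.044 ]
rimR [ 0.4804 -0.1482  0.044 ] [-0.1629 -0.0609  0.044 ]
deckL [0.4088 0.0355 0.02  ] [-0.2021  0.1323  0.02  ]
deckR [ 0.4537 -0.2366  0.02  ] [-0.2042 -0.1435  0.02  ]
guideL [ 0.4301 -0.0245  0.03  ] [-0.1913  0.0696  0.03  ]
guideR [ 0.4546 -0.1666  0.03  ] [-0.1914 -0.0746  0.03  ]
noseL [ 0.5796 -0.0151  0.044 ] [-0.0424  0.0534  0.044 ]
noseR [ 0.5969 -0.129   0.044 ] [-0.0447 -0.0618  0.044 ]
-0.195 0.09 20 [-0.295  0.002  0.525  0.    -0.166  0.   ]
-0.195 0.031 20 [-0.59   0.002  1.036  0.    -0.166  0.   ]
-0.195 0.031 25 [-0.59   0.002  1.036  0.    -0.083  0.   ]
```

Emit:
apply_moves:
  motion:
    - [[-0.06, 0, 0.1, 0, -0.04, 0, 0.5], [-0.12, 0.01, 0.2, 0, -0.08, 0, 0.5], [-0.18, 0.01, 0.31, 0, -0.12, 0, 0.5], [-0.24, 0.02, 0.42, 0, -0.166, 0, 0.5], [-0.3, 0.02, 0.54, 0, -0.166, 0, 0.5], [-0.37, 0.02, 0.66, 0, -0.166, 0, 0.5], [-0.44, 0.02, 0.78, 0, -0.166, 0, 0.5], [-0.51, 0.02, 0.9, 0, -0.166, 0, 0.5], [-0.57, 0.02, 1.0, 0, -0.166, 0, 0.5], [-0.57, 0.02, 1.0, 0, -0.166, 0, 0.5]]

```text
clock: 6.45
position: [0.4381, -0.0962, 0.0336]
orientation: [-0.015, 0.981, 0.084, 0.172]
force: [0.1, -0.4, 0.2]
width: 0.5
gripper_force: 0.0
```

```bash
python3 - <<'E'
from h import *
o,p,r=cur(); print(o['clock'],p,dry(p),o['joints'],o['force'])
for x,t in((-.18,20),(-.165,20),(-.14,25),(-.12,30),(-.11,33),(-.10,38)): print(x,t,delta(p,r,*target(x,-.003,.031,t)).tolist())
E
```

```text
6.45 [ 0.43813792 -0.09623594  0.03362924] [-0.19563771 -0.00247263  0.03362924] [-0.44861535 -0.62780085  2.1982498   0.20798454  1.29024641  0.92233956] [ 0.06142121 -0.43906938  0.19450437]
-0.18 20 [0.138, 0.005, 0.078, -0.001, 0.001, -0.001]
-0.165 20 [0.279, 0.005, 0.129, -0.001, 0.001, -0.001]
-0.14 25 [0.514, 0.005, 0.214, -0.0, 0.084, -0.001]
-0.12 30 [0.702, 0.005, 0.283, -0.0, 0.168, -0.001]
-0.11 33 [0.796, 0.005, 0.317, -0.0, 0.218, -0.001]
-0.1 38 [0.89, 0.005, 0.351, -0.0, 0.301, -0.001]
```

Emit:
apply_moves:
  motion:
    - [[0.09, 0.005, 0.06, 0, 0, 0, 0.5], [0.185, 0.005, 0.095, 0, 0, 0, 0.5], [0.279, 0.005, 0.129, 0, 0, 0, 0.5], [0.373, 0.005, 0.163, 0, 0.03, 0, 0.5], [0.467, 0.005, 0.197, 0, 0.06, 0, 0.5], [0.561, 0.005, 0.232, 0, 0.1, 0, 0.5], [0.655, 0.005, 0.266, 0, 0.14, 0, 0.5], [0.749, 0.005, 0.3, 0, 0.18, 0, 0.5], [0.843, 0.005, 0.334, 0, 0.22, 0, 0.5], [0.89, 0.005, 0.351, 0, 0.26, 0, 0.5]]

```text
clock: 7.7
position: [0.5332, -0.0805, 0.0317]
orientation: [-0.026, 0.948, 0.081, 0.305]
force: [-1.5, 1.3, -1.4]
width: 0.502
gripper_force: 0.7
```

```bash
python3 - <<'E'
from h import *
o,p,r=cur(); print(o['clock'],p,dry(p),o['joints'],o['force'])
for x,t in((-.09,38),(-.05,50),(-.03,56),(-.01,62),(0,62)): print(x,t,delta(p,r,*target(x,-.003,.031,t)).tolist())
E
```

```text
7.7 [ 0.53317562 -0.080504    0.0317299 ] [-0.09930908 -0.00314656  0.0317299 ] [-0.4303891  -0.54686782  2.23207479  0.41362127  0.96333619  0.81745522] [-1.45142947  1.34472123 -1.37606479]
-0.09 38 [0.071, -0.002, 0.06, 0.0, 0.038, -0.001]
-0.05 50 [0.396, -0.002, 0.294, 0.0, 0.238, -0.0]
-0.03 56 [0.559, -0.002, 0.41, 0.0, 0.338, -0.0]
-0.01 62 [0.721, -0.002, 0.527, 0.0, 0.438, -0.0]
0 62 [0.802, -0.002, 0.585, 0.0, 0.438, -0.0]
```

Emit:
apply_moves:
  motion:
    - [[0.07, 0, 0.06, 0, 0.04, 0, 0.5], [0.152, 0, 0.118, 0, 0.09, 0, 0.5], [0.234, 0, 0.177, 0, 0.14, 0, 0.5], [0.315, 0, 0.235, 0, 0.19, 0, 0.5], [0.396, 0, 0.294, 0, 0.24, 0, 0.5], [0.478, 0, 0.352, 0, 0.29, 0, 0.5], [0.559, 0, 0.41, 0, 0.34, 0, 0.5], [0.64, 0, 0.469, 0, 0.39, 0, 0.5], [0.721, 0, 0.527, 0, 0.438, 0, 0.5], [0.721, 0, 0.527, 0, 0.438, 0, 0.5]]

```text
clock: 8.95
position: [0.6207, -0.0658, 0.0304]
orientation: [-0.044, 0.855, 0.072, 0.512]
force: [-0.1, 0.2, 0.4]
width: 0.501
gripper_force: 0.0
```

```bash
python3 - <<'E'
from h import *
from station import vision
o,p,r=cur(); print(o['clock'],p,dry(p),o['joints'],o['force'],np.degrees(r.as_euler('zyx')))
for x,t in((0,62),(.065,62)): print(x,t,delta(p,r,*target(x,-.003,.031,t)).tolist())
c=vision.camera('side')['img'][90:290,180:420]; cv2.imwrite('pics/s2.png',cv2.resize(c,(720,600))[...,::-1])
E
```

```text
8.95 [ 0.6207166  -0.06582655  0.03036004] [-0.01054727 -0.00358359  0.03036004] [-0.45615663 -0.38429343  2.35625361  1.27781533  0.5694545   0.01678976] [-0.11935391  0.18959015  0.35670746] [ -19.82557027   60.32546181 -162.5246488 ]
0 62 [0.055, -0.006, 0.09, 0.001, 0.003, -0.002]
0.065 62 [0.362, -0.008, 0.663, 0.001, 0.003, -0.002]
```

View pics/s2.png

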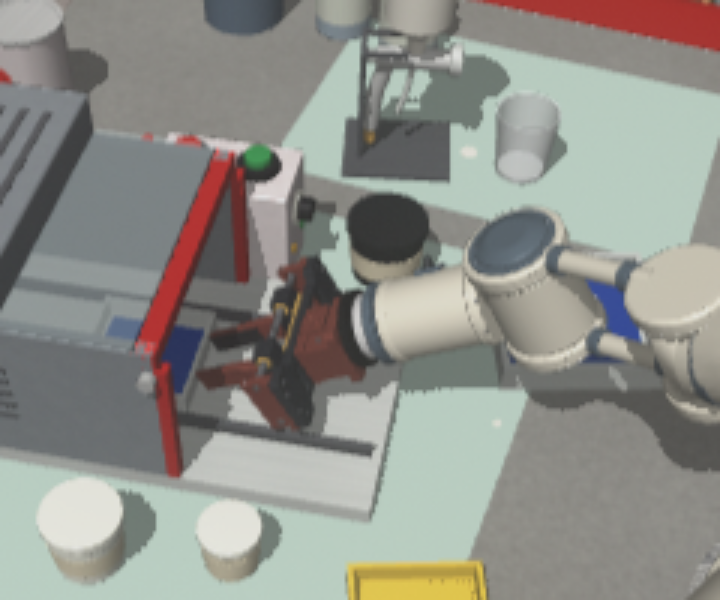

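The side view shows the tray halfway under the flap, the fingers behind its near rim at crop (205,345), and the hand low and clear of the header.

Emit:
apply_moves:
  motion:
    - [[0.055, -0.006, 0.09, 0, 0, 0, 0.5], [0.09, -0.006, 0.156, 0, 0, 0, 0.5], [0.126, -0.007, 0.222, 0, 0, 0, 0.5], [0.161, -0.007, 0.288, 0, 0, 0, 0.5], [0.197, -0.007, 0.355, 0, 0, 0, 0.5], [0.232, -0.007, 0.421, 0, 0, 0, 0.5], [0.268, -0.008, 0.487, 0, 0, 0, 0.5], [0.303, -0.008, 0.553, 0, 0, 0, 0.5], [0.339, -0.008, 0.62, 0, 0, 0, 0.5], [0.362, -0.008, 0.663, 0, 0, 0, 0.5]]

```text
clock: 10.25
position: [0.6959, -0.0518, 0.0323]
orientation: [-0.044, 0.854, 0.073, 0.512]
force: [-4.0, -0.9, 2.2]
width: 0.497
gripper_force: 1.7
```

```bash
python3 - <<'E'
from h import *
from station import vision
o,p,r=cur(); print(o['clock'],p,dry(p),o['joints'],o['force'])
for x,t in((.065,62),(-.02,62),(-.035,62)): print(x,t,delta(p,r,*target(x,-.003,.031,t)).tolist())
a=vision.camera('side')['img'][110:260,180:380]; b=vision.camera('scene')['img'][150:300,160:310]
cv2.imwrite('pics/s3.png',np.hstack([cv2.resize(a,(440,330)),cv2.resize(b,(330,330))])[...,::-1])
E
```

```text
10.25 [ 0.69592112 -0.05176707  0.03230809] [ 0.06595292 -0.0025298   0.03230809] [-0.34332922 -0.15517042  2.17225338  1.35881659  0.45966889 -0.02453944] [-3.98173798 -0.90461177  2.23224453]
0.065 62 [-0.016, 0.005, -0.002, 0.0, 0.002, 0.0]
-0.02 62 [-0.416, 0.005, -0.752, 0.0, 0.002, 0.0]
-0.035 62 [-0.487, 0.005, -0.884, 0.0, 0.002, 0.0]
```

View pics/s3.png

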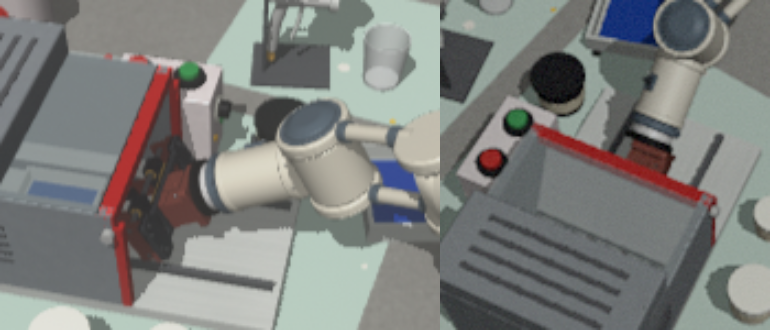

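The tray's near rim is about 72 mm past the hinge line, so the flap should clear it. The side view shows the tray through the window, with the hand in the mouth and in front of the header. Now I'll draw straight back.

Emit:
apply_moves:
  motion:
    - [[-0.05, 0, -0.09, 0, 0, 0, 0.5], [-0.1, 0, -0.18, 0, 0, 0, 0.5], [-0.15, 0, -0.27, 0, 0, 0, 0.5], [-0.2, 0, -0.36, 0, 0, 0, 0.5], [-0.25, 0, -0.45, 0, 0, 0, 0.5], [-0.3, 0, -0.54, 0, 0, 0, 0.5], [-0.35, 0, -0.64, 0, 0, 0, 0.5], [-0.4, 0, -0.74, 0, 0, 0, 0.5], [-0.45, 0, -0.83, 0, 0, 0, 0.5], [-0.487, 0, -0.884, 0, 0, 0, 0.5]]

```text
clock: 11.6
position: [0.5955, -0.0692, 0.0311]
orientation: [-0.044, 0.854, 0.073, 0.513]
force: [0.3, 0.7, -0.0]
width: 0.502
gripper_force: 0.0
```

```bash
python3 - <<'E'
from h import *
o,p,r=cur(); print(o['clock'],p,dry(p),o['joints'],o['force'])
for x,z,t in((-.09,.035,40),(-.11,.04,30)): print(x,t,delta(p,r,*target(x,-.003,z,t)).tolist())
E
```

```text
11.6 [ 0.59545382 -0.06922438  0.03110189] [-0.03601975 -0.00263188  0.03110189] [-0.502315   -0.47813556  2.41925215  1.23949676  0.62025478  0.04056938] [ 0.25409076  0.67460852 -0.04294395]
-0.09 40 [-0.22, 0.004, -0.495, 0.001, -0.365, 0.0]
-0.11 30 [-0.27, 0.004, -0.695, 0.001, -0.532, 0.0]
```

Emit:
apply_moves:
  motion:
    - [[-0.03, 0, -0.07, 0, -0.06, 0, 0.5], [-0.06, 0, -0.15, 0, -0.12, 0, 0.5], [-0.09, 0, -0.23, 0, -0.18, 0, 0.5], [-0.12, 0, -0.31, 0, -0.24, 0, 0.5], [-0.15, 0, -0.39, 0, -0.3, 0, 0.4], [-0.18, 0, -0.47, 0, -0.36, 0, 0.3], [-0.21, 0, -0.55, 0, -0.42, 0, 0.2], [-0.24, 0, -0.63, 0, -0.48, 0, 0.1], [-0.27, 0, -0.695, 0, -0.532, 0, 0], [-0.27, 0, -0.695, 0, -0.532, 0, 0]]

```text
clock: 12.85
position: [0.5235, -0.0816, 0.0407]
orientation: [-0.022, 0.962, 0.083, 0.258]
force: [0.5, -0.3, -0.6]
width: 0.007
gripper_force: 0.0
```

```bash
python3 - <<'E'
from h import *
from station import vision
o,p,r=cur(); print(o['clock'],p,dry(p),o['joints'],o['force'])
for x,z,t in((-.13,.13,20),): print(x,t,delta(p,r,*target(x,-.003,z,t)).tolist())
c=vision.camera('wrist')['img']; a=vision.camera('side')['img'][110:260,180:380]
cv2.imwrite('pics/w4.png',np.hstack([cv2.resize(c,(400,300)),cv2.resize(a,(400,300))])[...,::-1])
E
```

```text
12.85 [ 0.52350727 -0.08163479  0.04067881] [-0.10902882 -0.00261521  0.04067881] [-0.39908464 -0.5129337   2.15922728  0.31363036  1.06346314  0.90733445] [ 0.50524834 -0.28486432 -0.58469209]
-0.13 20 [0.266, 0.005, -0.878, 0.001, -0.167, 0.0]
```

View pics/w4.png

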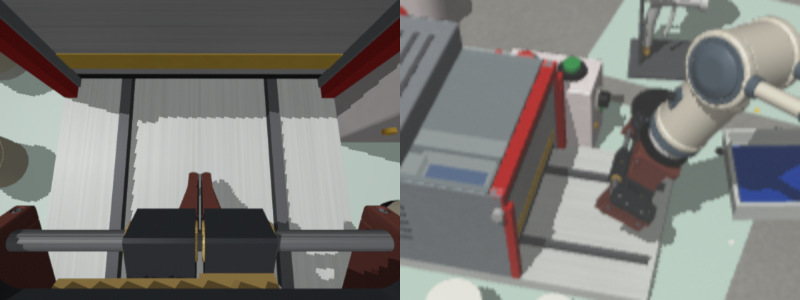

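The flap hangs shut: the stripe and lower edge are straight across the mouth at (200,75) in the wrist half. The tray is inside under the window at (455,172), and the fingers are out and closed. Next I'll rise and go to the button.

Emit:
apply_moves:
  motion:
    - [[0.03, 0, -0.09, 0, -0.03, 0, 0], [0.06, 0, -0.19, 0, -0.06, 0, 0], [0.09, 0, -0.3, 0, -0.09, 0, 0], [0.13, 0, -0.42, 0, -0.12, 0, 0], [0.17, 0, -0.54, 0, -0.15, 0, 0], [0.2, 0, -0.66, 0, -0.17, 0, 0], [0.24, 0, -0.78, 0, -0.17, 0, 0], [0.266, 0, -0.878, 0, -0.167, 0, 0], [0.3, 0, -0.96, 0, -0.167, 0, 0], [0.3, 0, -0.96, 0, -0.167, 0, 0]]

```text
clock: 14.2
position: [0.5016, -0.0855, 0.139]
orientation: [-0.014, 0.981, 0.084, 0.173]
force: [0.1, -0.7, -0.2]
width: 0.009
gripper_force: 0.0
```

```bash
python3 - <<'E'
from h import *
q=O+np.array([0,0,.032])
o,p,r=cur(); print(o['clock'],p,dry(p),o['joints'],o['force'])
S=dry([.637,-.246,0]); print(S)
a=target(-.11,-.08,.23,0); b=target(S[0],S[1],.2,0)
print(delta(p,r,*a).tolist()); print(delta(*a,*b).tolist())
E
```

```text
14.2 [ 0.50159463 -0.08550202  0.13896489] [-0.13127996 -0.00269627  0.13896489] [-0.35403298 -0.47412982  1.9111722   0.1742593   1.40074793  1.04284824] [ 0.09947416 -0.65261932 -0.18865787]
[-0.02516871 -0.18389953  0.        ]
[0.512, 0.774, -0.781, 0.001, -0.334, -0.0]
[0.848, 1.039, 0.3, 0.0, 0.0, 0.0]
```

Emit:
apply_moves:
  motion:
    - [[0.06, 0.08, -0.09, 0, -0.03, 0, 0], [0.12, 0.16, -0.18, 0, -0.07, 0, 0], [0.18, 0.24, -0.27, 0, -0.1, 0, 0], [0.24, 0.32, -0.36, 0, -0.14, 0, 0], [0.3, 0.4, -0.45, 0, -0.18, 0, 0], [0.36, 0.5, -0.54, 0, -0.22, 0, 0], [0.41, 0.6, -0.63, 0, -0.26, 0, 0], [0.46, 0.7, -0.71, 0, -0.3, 0, 0], [0.512, 0.774, -0.781, 0, -0.334, 0, 0], [0.512, 0.774, -0.781, 0, -0.334, 0, 0]]

```text
clock: 15.45
position: [0.5363, -0.1581, 0.2284]
orientation: [0.0, 0.996, 0.085, -0.001]
force: [-0.2, -0.3, -0.3]
width: 0.0
gripper_force: 0.0
```

Emit:
apply_moves:
  motion:
    - [[0.08, 0.1, 0, 0, 0, 0, 0], [0.17, 0.2, 0, 0, 0, 0, 0], [0.26, 0.3, 0, 0, 0, 0, 0], [0.35, 0.4, 0, 0, 0, 0, 0], [0.44, 0.52, 0, 0, 0, 0, 0], [0.53, 0.64, 0.05, 0, 0, 0, 0], [0.62, 0.76, 0.1, 0, 0, 0, 0], [0.71, 0.88, 0.2, 0, 0, 0, 0], [0.8, 1.0, 0.3, 0, 0, 0, 0], [0.8, 1.0, 0.3, 0, 0, 0, 0]]

```text
clock: 16.7
position: [0.6314, -0.2434, 0.1962]
orientation: [-0.001, 0.996, 0.085, -0.002]
force: [-0.1, 1.3, 0.0]
width: 0.001
gripper_force: 0.0
```

```bash
python3 - <<'E'
from h import *
from station import vision
o,p,r=cur(); print(o['clock'],p,dry(p),o['joints'],o['force'])
c=vision.camera('wrist'); C=np.eye(4);C[:3,:3]=r.as_matrix();C[:3,3]=p
d['wrist']=dict(img=c['img'],intrinsics=c['intrinsics'],T=C@c['tool_from_camera'])
hsv=cv2.cvtColor(c['img'],cv2.COLOR_RGB2HSV); m=cv2.inRange(hsv,(60,120,60),(90,255,255)); k,_=cv2.findContours(m,0,2)
for q in k:
    if cv2.contourArea(q)>100:
        M=cv2.moments(q);uv=(M['m10']/M['m00'],M['m01']/M['m00']);print(cv2.contourArea(q),uv,cv2.boundingRect(q))
        for z in(.15,.155): print(z,onz('wrist',uv,z))
cv2.imwrite('pics/w5.png',c['img'][...,::-1])
E
```

```text
16.7 [ 0.63139755 -0.24343205  0.19615186] [-0.03025232 -0.18041546  0.19615186] [-4.17687649e-01  3.04298888e-01  1.03679299e+00 -1.11512666e-03
  1.80528054e+00  9.82774261e-01] [-0.0911679   1.34559048  0.02302316]
1224.5 (285.1083435415816, 220.15217095413092) (266, 200, 40, 41)
0.15 [ 0.6387567  -0.24645333  0.15      ]
0.155 [ 0.6405978  -0.24604268  0.155     ]
```

View pics/w5.png

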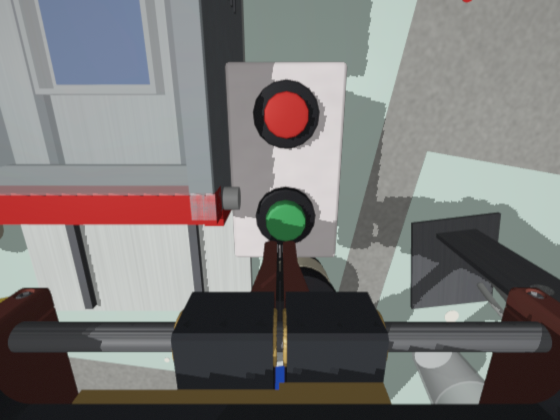

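The green button at (285,220) is just ahead of the closed fingertips, and the red one at (286,115) is well clear. I'll descend gently.

Emit:
apply_moves:
  motion:
    - [[0.07, 0.04, 0.05, 0, 0, 0, 0], [0.07, 0.04, 0.12, 0, 0, 0, 0], [0.07, 0.04, 0.2, 0, 0, 0, 0], [0.07, 0.04, 0.27, 0, 0, 0, 0], [0.07, 0.04, 0.33, 0, 0, 0, 0], [0.07, 0.04, 0.37, 0, 0, 0, 0], [0.07, 0.04, 0.4, 0, 0, 0, 0], [0.07, 0.04, 0.42, 0, 0, 0, 0], [0.07, 0.04, 0.43, 0, 0, 0, 0], [0.07, 0.04, 0.43, 0, 0, 0, 0]]

```text
clock: 18.0
position: [0.639, -0.2457, 0.1563]
orientation: [0.0, 0.996, 0.085, -0.0]
force: [-0.6, 0.5, 2.7]
width: 0.001
gripper_force: 1.0
```

Emit:
apply_moves:
  motion:
    - [[0, 0, 0.01, 0, 0, 0, 0], [0, 0, 0.02, 0, 0, 0, 0], [0, 0, 0.025, 0, 0, 0, 0], [0, 0, 0.03, 0, 0, 0, 0], [0, 0, 0.035, 0, 0, 0, 0], [0, 0, 0.04, 0, 0, 0, 0], [0, 0, 0.045, 0, 0, 0, 0], [0, 0, 0.05, 0, 0, 0, 0], [0, 0, 0.05, 0, 0, 0, 0], [0, 0, 0.05, 0, 0, 0, 0]]

```text
clock: 19.25
position: [0.639, -0.2457, 0.1514]
orientation: [0.0, 0.996, 0.085, -0.0]
force: [-2.1, 0.2, 5.8]
width: 0.002
gripper_force: 2.9
```

Emit:
apply_moves:
  motion:
    - [[0, 0, 0.005, 0, 0, 0, 0], [0, 0, 0.01, 0, 0, 0, 0], [0, 0, 0.015, 0, 0, 0, 0], [0, 0, 0.02, 0, 0, 0, 0], [0, 0, 0.02, 0, 0, 0, 0], [0, 0, 0.02, 0, 0, 0, 0], [0, 0, 0.02, 0, 0, 0, 0], [0, 0, 0.02, 0, 0, 0, 0], [0, 0, 0.02, 0, 0, 0, 0], [0, 0, 0.02, 0, 0, 0, 0]]

```text
clock: 20.5
position: [0.6391, -0.2457, 0.1512]
orientation: [0.001, 0.996, 0.085, 0.0]
force: [-4.2, 1.4, 11.5]
width: 0.007
gripper_force: 5.7
```

The tip stopped at z = 0.1512 while the force rose to 11.5 N, so the button is on its stop. I'll release it and back off.

Emit:
apply_moves:
  motion:
    - [[0, 0, -0.05, 0, 0, 0, 0], [0, 0, -0.12, 0, 0, 0, 0], [0, 0, -0.2, 0, 0, 0, 0], [0, 0, -0.3, 0, 0, 0, 0], [0, 0, -0.4, 0, 0, 0, 0], [0, 0, -0.5, 0, 0, 0, 0], [0, 0, -0.6, 0, 0, 0, 0], [0, 0, -0.7, 0, 0, 0, 0], [0, 0, -0.75, 0, 0, 0, 0], [0, 0, -0.75, 0, 0, 0, 0]]

```text
clock: 21.75
position: [0.6392, -0.2457, 0.2243]
orientation: [0.0, 0.996, 0.085, -0.0]
force: [0.6, -0.0, -0.4]
width: 0.005
gripper_force: 0.0
```

```bash
python3 - <<'E'
from h import *
from station import vision
o,p,r=cur(); print(o['clock'],p,o['force'])
a=vision.camera('side')['img'][110:260,200:400]; b=vision.camera('scene')['img'][150:300,160:310]
cv2.imwrite('pics/s6.png',np.hstack([cv2.resize(a,(440,330)),cv2.resize(b,(330,330))])[...,::-1])
E
```

```text
21.75 [ 0.63921521 -0.24568567  0.22434841] [ 0.57564116 -0.0458583  -0.36183047]
```

View pics/s6.png

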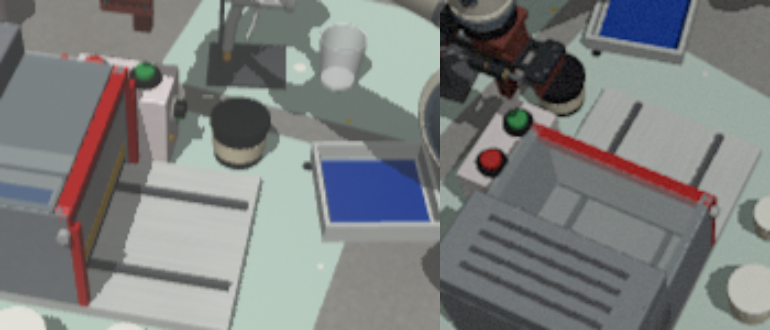

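The flap is shut, the button is back up and the bystanders have not moved. One check of the tray's near rim as seen through the window at (100,94) in w5, then I'll hand in.

```bash
python3 - <<'E'
from h import *
from station import vision,arm
c=vision.camera('wrist'); C=np.eye(4);C[:3,:3]=R.from_quat([.996,.085,-.002,-.001]).as_matrix();C[:3,3]=[.6314,-.2434,.1962]
d['wrist']=dict(intrinsics=c['intrinsics'],T=C@c['tool_from_camera'])
v=[dry(onz('wrist',u,.044))[0] for u in((45,94),(160,92))]; print(v)
if min(v)>.062: print(arm.close_job())
E
```

```text
[np.float64(0.07076180909541319), np.float64(0.07245335887667674)]
the job is handed in; nothing more can be done
None
```

The tray is in the dryer with its near rim about 71 mm past the hinge line, the flap is shut behind it, the green start button was pressed to its stop and let go, and the job is handed in at about 22 s of the 48 s allowed.

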